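# Stroke the sample tray's lids shut

## Robot

A 6-joint arm with a two-finger parallel gripper is mounted at the origin on a cart in front of the work surface, level with it; the furniture and walls round the work are solid. World frame = base frame: x ahead of the robot, y to its left, z up, the work surface at z = 0. Lengths are in m, angles in degrees, forces in N, time in s.
With the tool pointing down it reaches from about 0.35 to 0.875 m from the base axis. Payload 4.2 kg.
Tool frame: the origin (TCP) lies on the front face of the gripper's body, between the roots of the fingers; the fingertips stand 70 mm ahead of it and the grasp point (between the pads) lies 51 mm ahead of it; x points along the fingers, y is the direction in which the jaws open and shut, and the axes are right-handed (so a half turn about x gives the same grasp; the last joint's range is limited). The gripper opens to 87 mm and grips with 3 to 60 N. Pads are 19 mm wide; open, the fingers measure 117 mm over their backs; the gripper's body (75 mm by 190 mm) begins 51 mm behind the grasp point.
Start: joints at [-59.553, 22.042, 0.453, 0, -68.411, -14.817], TCP at [0.168, -0.602, 0.292] pointing down, gripper open.
Joint ranges: [-179.83, 179.83], [-69.29, 118.12], [-61.27, 80.66], [-181.25, 117.63], [-171.15, -9.14], [-177.46, 177.46]. Speed limits (degrees/s): [159.86, 159.86, 180, 180, 180, 180].

## Interface

Orientations are given as a 3x3 rotation matrix whose columns are the frame's x, y, z axes.
In Python, from station import r, viewer, spotter gives the robot as it stands.
- The arm moves only by the tool move_arm, never from a script. Its argument "series" is a list that holds one entry, the list of rows, each a list of 7 numbers: the turn, a rotation vector about the world's x, y, z scaled (see below), then the shift along the world's x, y, z scaled (see below), then the opening, from 0 (shut) to 1 (fully open). A call has 1 to 20 rows; each row shifts and turns the pose as measured when the row begins; what a row does not reach is not made up. The controller multiplies each number of a shift by 60 mm and each number of a turn by 8 degrees. A row lasts 1/8 s, in which the tool goes at most 62.5 mm and 10.7 degrees, less where a joint would pass 70% of its speed; a pose out of reach is approached as far as the arm can. A call with a number of a shift or a turn outside -1 to 1 is refused whole. A call with a gripper value outside its range is refused whole. The fingers move at their own pace and stop on an object; the grip force is fixed at half the most. Time passes only in rows, so rows that do not move let the fingers close. It gives the time, the measured TCP pose, the force and the opening at its end, in the units of the state.
- r.sense(): the state, without advancing time (a new reading comes with each control period).
- viewer.capture(name): name is "scene" or "top"; returns (picture, depth): 420x560x3 uint8, red, green, blue; 420x560 float32, m along the optical axis (not along the pixel's ray), 0 where there is no reading.
- viewer.camera_params(name): a dict with "mtx" (3x3 intrinsics, pixels), "pose" (4x4, takes a point from camera to world coordinates). Camera axes: x right, y down, z forward; pixel columns grow to the right and rows downward; lengths in m; the calibration is good to about 2 mm. A picture is of the moment at which its call begins. camera_params takes no time and is no camera call.
- r.finish_job(): hands the job in, once; it reports no verdict.
Trained networks look in the newest picture that a camera, given by its name, has taken for a name from the list of things; names that differ only in an ending like _2 or _b are one class to them, and where a whole thing is asked for, a point or a joint stands for the part that bears it (a point fixed in the world has none). Each returns a list of dicts, best first, with "conf" (0 to 1); they miss things now and then, are a little off and sometimes report something else, mostly with a low value. They report only what shows in the picture. A call takes as long as a camera call.
- spotter.find_in(camera, name): "centre" ([column, row] in pixels, amid what is visible of it).
- spotter.trace(camera, name): "mask" (420x560 bool, what is visible of it) and "centre" ([column, row] in pixels, amid what is visible of it).
The state is a dict: "time_s": time; "joints": joint angles; "joint_velocities": joint speeds; "effort": joint torques, N m; "tcp_pos": TCP position; "ee_rot": TCP orientation; "wrist_force": force on the tool from outside, world axes, zero at the start; "moment": the same for the moment, N m; "gripper_width": opening from 0.0 (shut) to 1.0 (fully open).
Only numpy, scipy, OpenCV 4.12 (cv2) and the standard library are available. Lean on these libraries where they do the work, as an engineer would, in place of code of your own. Each camera call takes 0.05 s, during which the arm holds its last target.

## Task

The five lids of the curved sample tray have been left ajar. Run the fingertips lightly along the row from its left end to its right end in one pass, staying low over the tray until the last lid is down, so that the lids go fully shut one after the other. Only stroke them: do not lift the tray, shove it out of place or press hard on it, leave the other things on the dresser where they are, and come away clear at the end.

Things in the scene. Friction and masses are not known exactly. Their poses are not given: they have to be found in the camera images.
- tray: loose curved wooden tray, 1.2 kg, 330 mm long, 52 wide, 32 high with lids shut; five cells along an arc of radius 300 mm, hollow side to the robot. Origin under cell 3's middle, on the dresser; z up, +y to the left end. Row at angle a: x = -0.3+0.3 cos a, y = 0.3 sin a (m); cell middles at a = 0.374, 0.187, 0, -0.187, -0.374. Solid blocks 36 mm long at both ends
- lid1 (a joint): hinge of lid 1 (1 leftmost, 5 rightmost), rad: 0 = shut flat, larger = more open; starts at 0.4 to 0.6. Plate 48 mm along the row, 46 across, 3 thick, hinged at its left end (24 mm left of the cell's middle), right end raised: a fingertip coming low from the left meets a ramp. No spring; 0.015 N m of friction holds it where it is left
- spot1 (a point): point on the tray where the middle of lid 1's top lies when shut: 32 mm above the dresser, over the middle of cell 1
- lid2 (a joint): hinge of lid 2 (1 leftmost, 5 rightmost), rad: 0 = shut flat, larger = more open; starts at 0.4 to 0.6. Plate 48 mm along the row, 46 across, 3 thick, hinged at its left end (24 mm left of the cell's middle), right end raised: a fingertip coming low from the left meets a ramp. No spring; 0.015 N m of friction holds it where it is left
- spot2 (a point): point on the tray where the middle of lid 2's top lies when shut: 32 mm above the dresser, over the middle of cell 2
- lid3 (a joint): hinge of lid 3 (1 leftmost, 5 rightmost), rad: 0 = shut flat, larger = more open; starts at 0.4 to 0.6. Plate 48 mm along the row, 46 across, 3 thick, hinged at its left end (24 mm left of the cell's middle), right end raised: a fingertip coming low from the left meets a ramp. No spring; 0.015 N m of friction holds it where it is left
- spot3 (a point): point on the tray where the middle of lid 3's top lies when shut: 32 mm above the dresser, over the middle of cell 3
- lid4 (a joint): hinge of lid 4 (1 leftmost, 5 rightmost), rad: 0 = shut flat, larger = more open; starts at 0.4 to 0.6. Plate 48 mm along the row, 46 across, 3 thick, hinged at its left end (24 mm left of the cell's middle), right end raised: a fingertip coming low from the left meets a ramp. No spring; 0.015 N m of friction holds it where it is left
- spot4 (a point): point on the tray where the middle of lid 4's top lies when shut: 32 mm above the dresser, over the middle of cell 4
- lid5 (a joint): hinge of lid 5 (1 leftmost, 5 rightmost), rad: 0 = shut flat, larger = more open; starts at 0.4 to 0.6. Plate 48 mm along the row, 46 across, 3 thick, hinged at its left end (24 mm left of the cell's middle), right end raised: a fingertip coming low from the left meets a ramp. No spring; 0.015 N m of friction holds it where it is left
- spot5 (a point): point on the tray where the middle of lid 5's top lies when shut: 32 mm above the dresser, over the middle of cell 5
- left_end (a point): middle of the top of the left end block, 31.5 mm above the dresser, 43 mm along the row from spot1
- right_end (a point): middle of the top of the right end block, 31.5 mm above the dresser, 43 mm along the row from spot5
- crystal_jade: standing pointed crystal, 36x32x69 mm, just in front of the tray; origin under its middle; not part of the job
- salve_tin0: round tin, 53 mm across, 22 mm high, just behind the tray; origin under its middle; not part of the job
- tealight0: tealight, 40 mm across, 21 mm high, just in front of the tray; origin under its middle; not part of the job
- salve_tin1: round tin, 53 mm across, 22 mm high, just behind the tray; origin under its middle; not part of the job
- stone_dish: round stone dish, 72 mm across, 26 mm high, left on the dresser; origin under its middle; not part of the job
- bundle_b: tied herb bundle, 30x131x20 mm, left on the dresser; origin under its middle; not part of the job
- counter_bell: push bell, 71 mm across, 62 mm high, right on the dresser; origin under its middle; not part of the job
- crystal_quartz: standing pointed crystal, 34x30x74 mm, right on the dresser; origin under its middle; not part of the job

How it is judged:
By the outcome, as a careful person would: the job done as asked, in the order asked, and still so for the second after the job is handed in, with the robot touching nothing.
It also fails if it takes over 48 s, if anything falls off the work surface, if the arm or the gripper's body presses on something with over 40 N, if the wrist force passes 120 N, or if a joint passes its speed limit or range.

## Working session

There is one attempt and no reset: what is moved stays moved. The work goes in short steps, Python scripts to look and compute and a tool call to move; the robot and the scene stay as the last step left them, time stands still between calls to the robot, and variables do not carry over. Pictures are saved under pics/ and viewed, and the job is handed in when it is done.

Besides the shell and the picture viewer there is one more tool, called after "Emit:" as name(argument=value, ...) on one line, values as JSON. move_arm: Moves the arm, as the interface text tells. Its arguments: {"type":"object","properties":{"series":{"type":"array","items":{"type":"array","items":{"type":"array","items":{"type":"number","minimum":-1,"maximum":1}}}}},"required":["series"]}

```bash
mkdir -p pics; ls; python3 - <<'E'
from station import r, viewer, spotter
import cv2
s=r.sense(); print(s['time_s'],s['tcp_pos'],s['ee_rot'],s['gripper_width'],s['wrist_force'])
for n in('scene','top'):
    p,d=viewer.capture(n); cv2.imwrite(f'pics/{n}0.png',p[:,:,::-1]); c=viewer.camera_params(n);print(n,c)
E
```

```text
pics
0.0 [ 0.16827734 -0.601449    0.29117648] [[-6.75087099e-04 -2.69242032e-01  9.63072309e-01]
 [ 2.05456281e-03  9.63070122e-01  2.69242861e-01]
 [-9.99997662e-01  2.16045493e-03 -9.69815484e-05]] 0.9976494176883376 [0.35875139 0.07126617 0.19063654]
scene {'mtx': array([[439.44614134,   0.        , 279.35296706],
       [  0.        , 439.44614134, 210.31092438],
       [  0.        ,   0.        ,   1.        ]]), 'pose': array([[-0.37759917, -0.40186054,  0.83422238, -0.58637643],
       [-0.9256168 ,  0.18866293, -0.32808512,  0.43530985],
       [-0.02554237, -0.89605491, -0.44320783,  0.64773319],
       [ 0.        ,  0.        ,  0.        ,  1.        ]])}
top {'mtx': array([[421.8119446 ,   0.        , 289.5646637 ],
       [  0.        , 421.8119446 , 202.98798522],
       [  0.        ,   0.        ,   1.        ]]), 'pose': array([[-0.01584699, -0.98539617,  0.16953837,  0.28397162],
       [-0.99962078,  0.01179455, -0.02488335,  0.01576073],
       [ 0.02252033, -0.1698684 , -0.9852094 ,  1.30170596],
       [ 0.        ,  0.        ,  0.        ,  1.        ]])}
```

View pics/scene0.png

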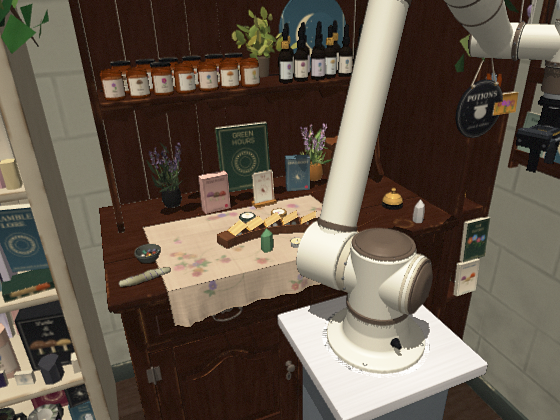

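View pics/top0.png

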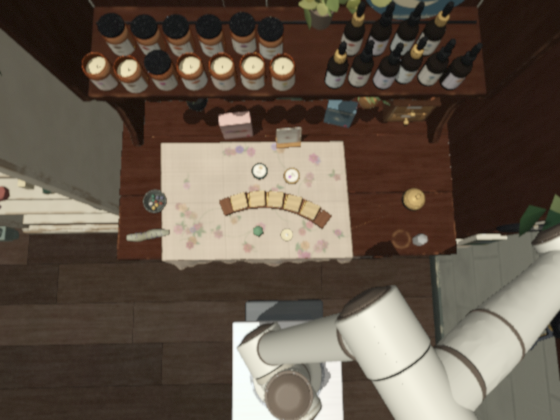

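The top view shows the tray clearly, from (226,206) to (323,218). The tins are behind it at (260,171) and (291,176). The crystal (258,231) and the tealight (287,235) are in front.

```bash
cat > h.py <<'E'
import numpy as np
from station import r, viewer, spotter
def back(n,uv,depth):
    c=viewer.camera_params(n);K=c['mtx'];T=c['pose']
    uv=np.atleast_2d(uv).astype(float);d=np.atleast_1d(depth)
    p=np.c_[(uv[:,0]-K[0,2])/K[0,0]*d,(uv[:,1]-K[1,2])/K[1,1]*d,d]
    return p@T[:3,:3].T+T[:3,3]
def onz(n,uv,z):
    a=back(n,uv,np.ones(len(np.atleast_2d(uv))));o=viewer.camera_params(n)['pose'][:3,3]
    v=a-o;return o+v*((z-o[2])/v[:,2])[:,None]
E
python3 - <<'E'
from h import *
import cv2
p,d=viewer.capture('top')
np.set_printoptions(precision=4,suppress=True)
for n,z in [('left_end',.0315),('right_end',.0315)]+[(f'spot{i}',.032) for i in range(1,6)]+[('crystal_jade',.03),('salve_tin0',.022),('tealight0',.021)]:
    for q in spotter.find_in('top',n)[:3]:
        u=q['centre'];print(n,q['conf'],u,onz('top',u,z),back('top',u,d[int(round(u[1])),int(round(u[0]))]))
m=spotter.trace('top','left_end')
print([(k['conf'],k['mask'].sum(),k['centre']) for k in m])
np.savez('t.npz',p=p,d=d,m=m[0]['mask'])
v,u=np.nonzero(m[0]['mask']);P=back('top',np.c_[u,v],d[v,u]);print(P.min(0),P.max(0),np.percentile(P[:,2],[5,25,50,75,95]))
x0,x1,y0,y1=205,345,150,250
cv2.imwrite('pics/crop0.png',cv2.resize(p[y0:y1,x0:x1,::-1],None,fx=5.5,fy=5.5,interpolation=cv2.INTER_CUBIC))
E
```

```text
left_end 0.61 [274.0, 205.4] [[0.4957 0.0313 0.0315]] [[0.4932 0.0311 0.0464]]
right_end 0.55 [276.6, 205.6] [[0.4949 0.0234 0.0315]] [[0.4992 0.0235 0.0057]]
spot1 0.85 [275.7, 202.6] [[0.5042 0.026  0.032 ]] [[0.5018 0.0259 0.0459]]
spot2 0.85 [275.7, 202.6] [[0.5042 0.026  0.032 ]] [[0.5018 0.0259 0.0459]]
spot3 0.85 [275.7, 202.6] [[0.5042 0.026  0.032 ]] [[0.5018 0.0259 0.0459]]
spot4 0.85 [275.7, 202.6] [[0.5042 0.026  0.032 ]] [[0.5018 0.0259 0.0459]]
spot5 0.85 [275.7, 202.6] [[0.5042 0.026  0.032 ]] [[0.5018 0.0259 0.0459]]
crystal_jade 0.42 [259.1, 229.7] [[0.422 0.077 0.03 ]] [[0.4186 0.0755 0.0618]]
salve_tin0 0.82 [293.7, 177.2] [[ 0.5855 -0.0307  0.022 ]] [[ 0.5859 -0.0308  0.0204]]
salve_tin0 0.54 [259.6, 167.7] [[0.617  0.0752 0.022 ]] [[0.6174 0.0752 0.0205]]
tealight0 0.53 [286.0, 233.3] [[ 0.4109 -0.0043  0.021 ]] [[ 0.4117 -0.0044  0.0131]]
tealight0 0.48 [290.0, 203.2] [[ 0.5037 -0.0179  0.021 ]] [[ 0.5008 -0.0175  0.0376]]
[(0.81, np.int64(1970), [274.3, 201.1])]
[ 0.284  -0.1395 -0.0026] [0.5476 0.1985 1.3017] [0.0083 0.0302 0.0354 0.0445 0.0537]
```

View pics/crop0.png

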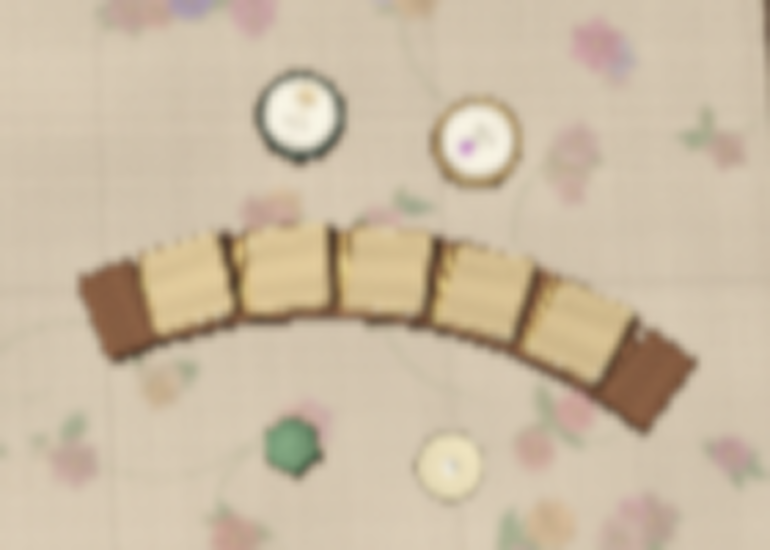

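```bash
cat > fit.py <<'E'
from h import *
import cv2
from scipy.optimize import minimize
def bk(x): return x
C=viewer.camera_params('top');K=C['mtx'];Ti=np.linalg.inv(C['pose']);S=8;O=np.array([205,150])
def proj(P):
    q=P@Ti[:3,:3].T+Ti[:3,3];q=q@K.T;return q[:,:2]/q[:,2:]
def world(L,t):
    c,s=np.cos(t[2]),np.sin(t[2]);return np.c_[c*L[:,0]-s*L[:,1]+t[0],s*L[:,0]+c*L[:,1]+t[1],L[:,2]]
def arc(r,a,z): a=np.asarray(a);return np.c_[-.3+r*np.cos(a),r*np.sin(a),np.full(a.size,z)]
A=.374+.043/.3+.018/.3
def lid(i,th):
    a=.374-.187*i; d=np.array([np.sin(a),-np.cos(a),0]);n=np.array([np.cos(a),np.sin(a),0]);m=np.array([-.3+.3*np.cos(a),.3*np.sin(a),.032])
    h=m-.024*d;e=h+.048*(np.cos(th)*d+np.array([0,0,np.sin(th)]))
    return np.array([h+.023*n,e+.023*n,e-.023*n,h-.023*n])
def render(t,ths):
    im=np.zeros((100*S,140*S),np.uint8)
    def fill(P): 
        q=((proj(world(P,t))-O+.5)*S*16).astype(np.int32);cv2.fillPoly(im,[q],255,shift=4)
    aa=np.linspace(-A,A,23)
    for z in(0,.0315): fill(np.r_[arc(.326,aa,z),arc(.274,aa[::-1],z)])
    for rr in(.326,.274): fill(np.r_[arc(rr,aa,0),arc(rr,aa[::-1],.0315)])
    for s in(-A,A): fill(np.array([arc(a,[s],z)[0] for a,z in((.274,0),(.326,0),(.326,.0315),(.274,.0315))]))
    for i in range(5): fill(lid(i,ths[i]))
    return cv2.resize(im,(140,100),interpolation=cv2.INTER_AREA)/255.
E
python3 - <<'E'
from fit import *
z=np.load('t.npz');p=z['p'];m=z['m'][150:250,205:345]
hsv=cv2.cvtColor(p,cv2.COLOR_RGB2HSV)[150:250,205:345]
dil=cv2.dilate(m.astype(np.uint8),np.ones((7,7)))>0
sat=((hsv[...,1]>85)|(hsv[...,2]<120))&dil
n,l,st,_=cv2.connectedComponentsWithStats(sat.astype(np.uint8));k=1+st[1:,4].argmax();sat=l==k
print(m.sum(),sat.sum(),(m&sat).sum())
for nm,M in(('trace',m),('sat',sat)):
    f=lambda v:np.abs(render([v[0]*.01,v[1]*.01,v[2]*.05],[v[3]]*5)-M).sum()
    best=min((minimize(f,[49.5,3+dx,-2+k,.5],method='Nelder-Mead',options=dict(maxiter=400)) for dx in(0,) for k in(-1,0,1)),key=lambda q:q.fun)
    print(nm,best.x*[.01,.01,.05,1],best.fun)
t=best.x[:3]*[.01,.01,.05]
im=cv2.resize(p[150:250,205:345,::-1],None,fx=5.5,fy=5.5,interpolation=cv2.INTER_CUBIC)
def dr(P,c): cv2.polylines(im,[((proj(world(P,t))-O+.5)*5.5).astype(int)],True,c,1)
aa=np.linspace(-A,A,23);dr(np.r_[arc(.326,aa,.0315),arc(.274,aa[::-1],.0315)],(255,0,0))
for i in range(5):dr(lid(i,best.x[3]),(0,0,255))
for s in(1,-1):
  e=.374+.043/.3-.06;dr(np.array([arc(rr,[s*e],.0315)[0] for rr in(.326,.274)]),(0,255,0))
cv2.imwrite('pics/fit0.png',im);cv2.imwrite('pics/sat.png',sat*255)
E
```

```text
1970 922 915
trace [ 0.51637755  0.02520013 -0.14198472  0.57144857] 141.40392156862742
sat [ 0.51468766  0.02896383 -0.15279557  0.489307  ] 1179.3098039215686[ WARN:0@3.416] global loadsave.cpp:1063 imwrite_ Unsupported depth image for selected encoder is fallbacked to CV_8U.
```

View pics/fit0.png

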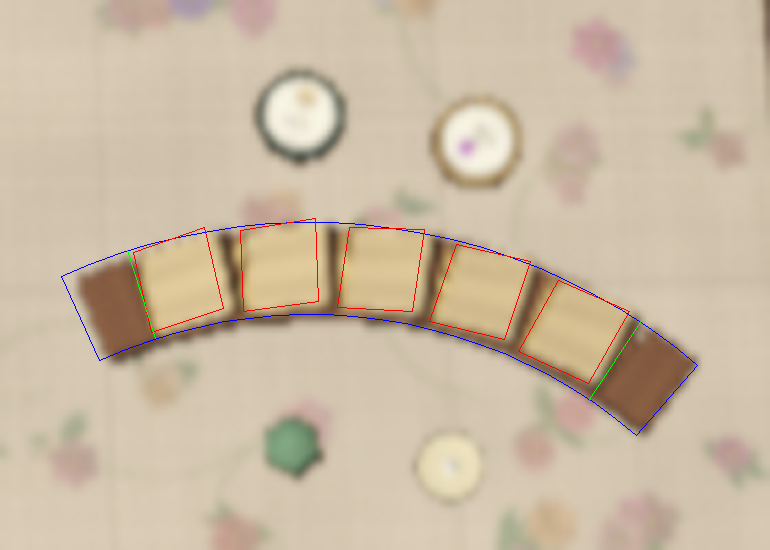

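```bash
sed -i '/aa=np.linspace(-A,A,23)$/,/for s in(-A,A)/d' fit.py; python3 - <<'E'
s=open('fit.py').read()
s=s.replace("    for i in range(5): fill(lid","""    for i in range(7):
        a=AN[i];w=.018 if i in(0,6) else .0288
        for rr in BOXES(a,w): fill(rr)
    for i in range(5): fill(lid""")
s=s.replace("def render","""AN=[.374+.043/.3]+[.374-.187*i for i in range(5)]+[-.374-.043/.3]
def box(a,w,z):
    d=np.array([np.sin(a),-np.cos(a),0]);n=np.array([np.cos(a),np.sin(a),0]);m=np.array([-.3+.3*np.cos(a),.3*np.sin(a),z])
    return np.array([m-w*d+.026*n,m+w*d+.026*n,m+w*d-.026*n,m-w*d-.026*n])
def BOXES(a,w):
    b,t=box(a,w,0),box(a,w,.0315 if w<.02 else .029)
    return [b,t]+[np.array([b[i],b[(i+1)%4],t[(i+1)%4],t[i]]) for i in range(4)]
def render""")
open('fit.py','w').write(s)
E
cat > run.py <<'E'
from fit import *
z=np.load('t.npz');p=z['p'];m=z['m'][150:250,205:345].astype(np.uint8)
g=np.full(p.shape[:2],cv2.GC_BGD,np.uint8)
sub=np.where(cv2.erode(m,np.ones((5,5)))>0,cv2.GC_FGD,np.where(cv2.dilate(m,np.ones((7,7)))>0,cv2.GC_PR_FGD,cv2.GC_BGD)).astype(np.uint8)
g[150:250,205:345]=sub
gg=g.copy();cv2.grabCut(np.ascontiguousarray(p[...,::-1]),gg,None,np.zeros((1,65)),np.zeros((1,65)),5,cv2.GC_INIT_WITH_MASK)
gc=((gg==1)|(gg==3))[150:250,205:345]
print(m.sum(),gc.sum(),(m*gc).sum())
for nm,M in(('trace',m),('gc',gc)):
    f=lambda v:np.abs(render([v[0]*.01,v[1]*.01,v[2]*.05],[v[3]]*5)-M).sum()
    best=min((minimize(f,[51.5,3,-3+k,.5],method='Nelder-Mead',options=dict(maxiter=500)) for k in(-1,0,1)),key=lambda q:q.fun)
    t=best.x[:3]*[.01,.01,.05]
    print(nm,t,best.x[3],best.fun)
    im=cv2.resize(p[150:250,205:345,::-1],None,fx=5.5,fy=5.5,interpolation=cv2.INTER_CUBIC)
    def dr(P,c): cv2.polylines(im,[((proj(world(P,t))-O+.5)*5.5).astype(int)],True,c,1)
    for i in(0,6):
        for b in BOXES(AN[i],.018)[:2]:dr(b,(255,0,0))
    for i in range(5):dr(lid(i,.5),(0,0,255));
    cv2.imwrite(f'pics/fit_{nm}.png',im)
E
python3 run.py
```

```text
1970 1974 1920
trace [ 0.51635395  0.02581697 -0.14049484] 0.45468882034153935 134.58431372549018
gc [ 0.51625302  0.02487702 -0.14511352] 0.3742192786894636 134.12156862745098
```

```bash
python3 -c "
import cv2,numpy as np
a=cv2.imread('pics/fit_trace.png')[200:450];b=cv2.imread('pics/fit_gc.png')[200:450]
cv2.imwrite('pics/both.png',np.r_[a,b])"
```

```text
(no output)
```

View pics/both.png

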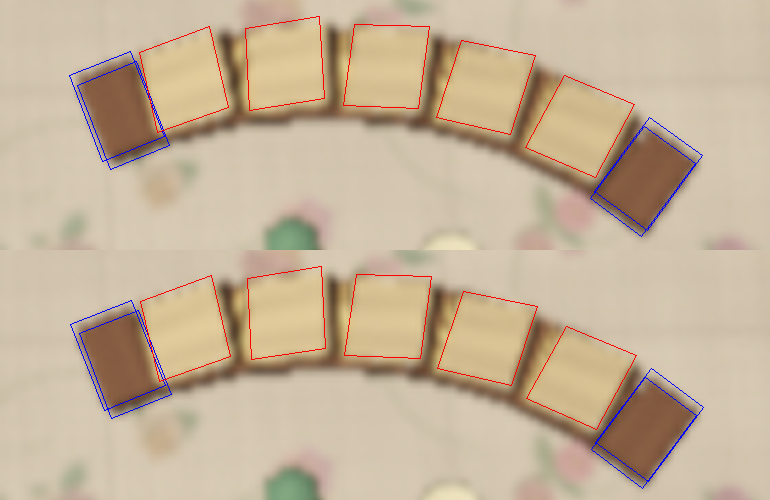

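```bash
python3 - <<'E'
from fit import *
np.set_printoptions(precision=4,suppress=True)
z=np.load('t.npz');p=z['p'];d=z['d']
hsv=cv2.cvtColor(p,cv2.COLOR_RGB2HSV).astype(int)
print(p[200:212,222:236,0]);print(hsv[206,220:236])
zz=np.array([[back('top',[u,v],d[v,u])[0][2] for u in range(218,240)] for v in range(196,218)])
print((zz*1000).round().astype(int))
zz=np.array([[back('top',[u,v],d[v,u])[0][2] for u in range(310,335)] for v in range(206,232)])
print((zz*1000).round().astype(int))
E
```

```text
[[137 131 133 136 136 132 128 120 145 199 213 215 216 218]
 [134 132 133 135 137 134 129 124 143 194 213 218 220 222]
 [133 133 133 134 136 135 131 126 138 184 215 222 224 225]
 [135 133 132 134 136 138 133 128 131 167 211 223 224 224]
 [136 133 134 133 135 137 135 130 128 158 207 221 222 221]
 [137 135 134 134 134 136 137 133 128 151 197 216 219 218]
 [139 135 133 133 133 135 137 134 130 142 182 210 216 216]
 [140 138 134 133 133 134 136 136 132 134 170 209 217 217]
 [142 138 135 134 133 134 136 137 135 133 162 208 219 217]
 [151 139 136 133 134 134 135 136 137 134 152 193 210 206]
 [165 143 137 134 133 133 133 136 137 134 136 159 179 173]
 [183 153 140 136 133 133 133 134 133 129 121 120 126 129]]
[[ 17  55 185]
 [ 13  90 153]
 [ 12 125 139]
 [ 12 128 135]
 [ 12 130 133]
 [ 12 132 133]
 [ 12 128 133]
 [ 12 130 135]
 [ 12 128 137]
 [ 12 129 134]
 [ 12 129 130]
 [ 14 127 142]
 [ 18 106 182]
 [ 20  87 210]
 [ 20  81 216]
 [ 20  80 216]]
[[ 5  1  3  2  0  1  1 -1  0 35 39  5 25 34 37 38 37 43 47 43 46 47]
 [-2  3  2 -3  4  5 30 35 31 33 29 32 35 35 36 37 36 41 42 47 41 47]
 [ 1  7  2  
[... 4049 characters left out ...]
  2   -1    5    1    6    1   -1   -5    4   -2]
 [   4    7    1    1    2    1    4    3    0    6   22   29   33   28
     4    5    7    3    1   -2    2    4    4   -1    5]
 [   5    5   -1    8    2    1    7    3    2    2    4   15   20    6
     0    2    4    2    2    2    5    8    1    0    2]
 [   1    0    0    0    2    4   -1    4    0    0    2    4    1    0
     2    7    2    2    5    5    0    5    1    0    7]
 [   7    3    5    3    1    2    3    0    6    3    8   -1    1   -1
     2    3    5    4    4 1302   -2    4    3   -1    7]
 [  -2    1    2    2    4    3   -3    3    2    3   -2    5   -1    4
    -4    3    7    1   -1   -1    0   -5    4    2    3]]
```

```bash
cat > fit2.py <<'E'
from fit import *
from scipy.optimize import least_squares
np.set_printoptions(precision=4,suppress=True)
z=np.load('t.npz');p=z['p'];d=z['d']
v,u=np.mgrid[150:250,205:345];P=back('top',np.c_[u.ravel(),v.ravel()],d[150:250,205:345].ravel())
m=z['m'][150:250,205:345].astype(np.uint8);dil=(cv2.dilate(m,np.ones((5,5)))>0).ravel()
hz=np.where(P[:,2]<.2,P[:,2],0)
Z=cv2.medianBlur(hz.reshape(100,140).astype(np.float32),3).ravel()
M=(dil&(Z>.016)).reshape(100,140)
# end block centroids from top-height points
# predicted height map at the pixels: render silhouette above z=.016
def BOX2(a,w):
    b,t=box(a,w,.016),box(a,w,.0315 if w<.02 else .029)
    return [b,t]+[np.array([b[i],b[(i+1)%4],t[(i+1)%4],t[i]]) for i in range(4)]
import fit; fit.BOXES=BOX2
def f(v): return np.abs(render([v[0]*.01,v[1]*.01,v[2]*.05],[v[3]]*5)-M).sum()
if __name__=='__main__':
    print(M.sum())
    R=[]
    for x in(50.5,51.2):
      for y in(2,3):
        for k in(-4,-3,-2):
            s=np.array([[x,y,k,.5]]+[[x+1,y,k,.5],[x,y+1,k,.5],[x,y,k+1,.5],[x,y,k,.4]])
            R.append(minimize(f,s[0],method='Nelder-Mead',options=dict(maxiter=500,initial_simplex=s)))
    R.sort(key=lambda q:q.fun)
    for q in R[:4]: print(q.x*[.01,.01,.05,1],q.fun)
    t=R[0].x[:3]*[.01,.01,.05]
    im=cv2.resize(p[150:250,205:345,::-1],None,fx=5.5,fy=5.5,interpolation=cv2.INTER_CUBIC)
    def dr(P,c): cv2.polylines(im,[((proj(world(P,t))-O+.5)*5.5).astype(int)],True,c,1)
    for i in(0,6): dr(box(AN[i],.018,.0315),(255,0,0))
    for i in range(5):dr(lid(i,.5),(0,0,255))
    M8=cv2.resize(M.astype(np.uint8)*255,None,fx=5.5,fy=5.5,interpolation=cv2.INTER_NEAREST)
    cs,_=cv2.findContours(M8,0,1);cv2.drawContours(im,cs,-1,(0,200,0),1)
    cv2.imwrite('pics/fit2.png',im)
    # local coords of points: block + lids
    c,s=np.cos(t[2]),np.sin(t[2]);Q=P[dil&(Z>.026)];Lx=c*(Q[:,0]-t[0])+s*(Q[:,1]-t[1]);Ly=-s*(Q[:,0]-t[0])+c*(Q[:,1]-t[1])
    rr=np.hypot(Lx+.3,Ly);aa=np.arctan2(Ly,Lx+.3)
    for lo in np.arange(-.6,.6,.0625):
        w=(aa>lo)&(aa<lo+.0625)
        if w.sum()>5: print(round(lo+.03,3),w.sum(),np.percentile(rr[w],[2,50,98]),Q[w,2].mean())
    print(aa.min(),aa.max())
E
python3 fit2.py
```

```text
1938
[ 0.5159  0.0247 -0.1456  0.5696] 117.20392156862746
[ 0.5159  0.0251 -0.145   0.5601] 117.84313725490196
[ 0.5158  0.0246 -0.1465  0.5916] 118.09019607843136
[ 0.5159  0.025  -0.1456  0.5198] 118.34509803921569
-0.57 62 [0.2745 0.2973 0.3232] 0.03206895163262811
-0.507 104 [0.2753 0.2999 0.3236] 0.032338974437987215
-0.445 77 [0.2763 0.3015 0.3245] 0.03667536230606807
-0.382 101 [0.2757 0.2982 0.3218] 0.04651416129962769
-0.32 103 [0.2752 0.2991 0.3247] 0.03673448669551484
-0.257 89 [0.276  0.3    0.3252] 0.03673087683038692
-0.195 102 [0.276  0.2983 0.3217] 0.04650302162742474
-0.132 100 [0.2763 0.3001 0.3247] 0.03613731509776983
-0.07 98 [0.2758 0.3001 0.3251] 0.03629325635988503
-0.007 100 [0.2751 0.2983 0.3221] 0.04528441324251523
0.055 99 [0.2755 0.2999 0.3224] 0.036787566360574016
0.118 97 [0.2754 0.2997 0.3227] 0.0359737106428149
0.18 104 [0.2768 0.3006 0.3228] 0.04221233823154561
0.243 98 [0.2746 0.2994 0.3234] 0.035788538544409124
0.305 106 [0.2763 0.3003 0.3236] 0.035146224799556675
0.368 97 [0.2761 0.2988 0.3221] 0.042888182619945904
0.43 101 [0.2752 0.2989 0.3236] 0.03515208081954225
0.493 106 [0.2765 0.301  0.3245] 0.03214573771895697
0.555 82 [0.2755 0.2993 0.3237] 0.03177853155695847
-0.5767515281491444 0.5794483916988105
```

View pics/fit2.png

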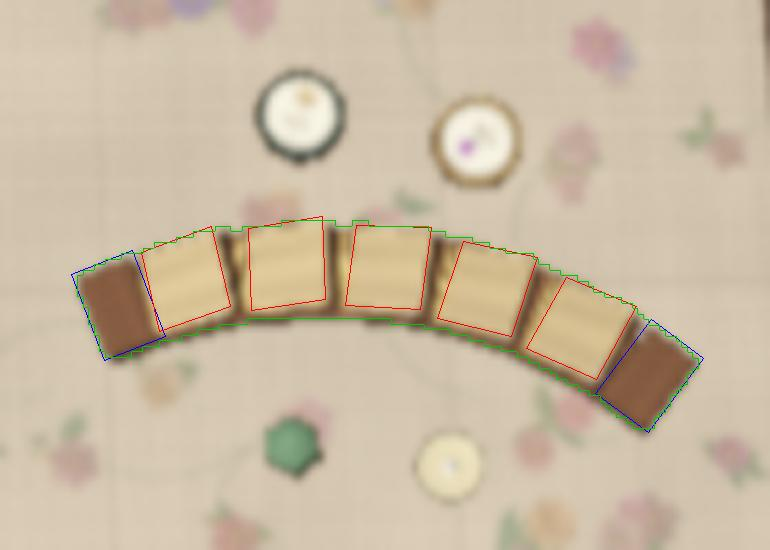

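The depth fit gives the tray at (0.516, 0.025) with yaw -8.3°. Radii and end angles come out symmetric, and the blocks measure 32 mm high as given. Next I move above the left end block with the gripper shut.

Emit:
move_arm(series=[[[0, 0, 0.05, 0.37, 0.87, 0, 0], [0, 0, 0.05, 0.37, 0.87, -0.1, 0], [0, 0, 0.05, 0.37, 0.87, -0.1, 0], [0, 0, 0.05, 0.37, 0.87, -0.1, 0], [0, 0, 0.05, 0.37, 0.87, -0.15, 0], [0, 0, 0.05, 0.37, 0.87, -0.15, 0], [0, 0, 0.05, 0.37, 0.87, -0.15, 0], [0, 0, 0.05, 0.37, 0.87, -0.15, 0], [0, 0, 0.05, 0.37, 0.87, -0.15, 0], [0, 0, 0.05, 0.37, 0.87, -0.15, 0], [0, 0, 0.05, 0.37, 0.87, -0.15, 0], [0, 0, 0.05, 0.37, 0.87, -0.15, 0], [0, 0, 0.05, 0.37, 0.8, -0.1, 0]]])

```text
time_s: 2.33
tcp_pos: [0.4631, 0.0911, 0.1975]
ee_rot: [[0.016, -0.355, 0.935], [-0.003, 0.935, 0.355], [-1.0, -0.008, 0.014]]
wrist_force: [1.1, -0.3, 0.3]
gripper_width: -0.0
```

```bash
cat > path.py <<'E'
import numpy as np
t=(0.5159,.0248,-.1456)
def pos(a):
    x,y=-.3+.3*np.cos(a),.3*np.sin(a);c,s=np.cos(t[2]),np.sin(t[2])
    return np.array([c*x-s*y+t[0],s*x+c*y+t[1]]),a+t[2]
def need(a,z,s):
    p,yaw=pos(a);R=np.array(s['ee_rot']);q=np.array(s['tcp_pos'])
    D=np.array([[0,-np.sin(yaw),np.cos(yaw)],[0,np.cos(yaw),np.sin(yaw)],[-1,0,0]])
    from scipy.spatial.transform import Rotation as Ro
    w=Ro.from_matrix(D@R.T).as_rotvec()
    return np.r_[w/np.radians(8),(np.r_[p,z]-q)/.06]
E
python3 - <<'E'
from path import *; from station import r
np.set_printoptions(precision=3,suppress=True)
s=r.sense();print(s['tcp_pos'],s['joints'],s['wrist_force'],need(.53,.125,s))
E
```

```text
[0.463 0.091 0.198] [  31.246   12.561  -28.94     0.84   -47.799 -100.989] [ 1.1  -0.34  0.34] [ 0.02   0.116  0.151  0.567  1.496 -1.208]
```

Emit:
move_arm(series=[[[0.01, 0.06, 0.08, 0.28, 0.75, -0.4, 0], [0.01, 0.06, 0.07, 0.28, 0.75, -0.4, 0], [0, 0, 0, 0, 0, -0.4, 0], [0, 0, 0, 0, 0, 0, 0]]])

```text
time_s: 2.82
tcp_pos: [0.4999, 0.1891, 0.1239]
ee_rot: [[0.003, -0.381, 0.924], [0.002, 0.924, 0.381], [-1.0, 0.0, 0.004]]
wrist_force: [0.0, -0.6, 0.2]
gripper_width: 0.006
```

```bash
python3 - <<'E'
from path import *; from station import r,viewer
import cv2
np.set_printoptions(precision=3,suppress=True)
p,d=viewer.capture('scene');cv2.imwrite('pics/s1.png',cv2.resize(p[150:310,180:420,::-1],None,fx=3.3,fy=3.3))
p,d=viewer.capture('top');cv2.imwrite('pics/t1.png',cv2.resize(p[110:270,190:390,::-1],None,fx=3.5,fy=3.5))
s=r.sense();print(s['time_s'],s['tcp_pos'],s['ee_rot'],s['wrist_force'],need(.53,.110,s))
E
```

```text
2.925 [0.501 0.189 0.126] [[ 0.008 -0.381  0.924]
 [ 0.005  0.924  0.381]
 [-1.     0.001  0.009]] [-0.286 -0.016  0.353] [-0.033  0.057 -0.049 -0.068 -0.144 -0.271]
```

View pics/s1.png

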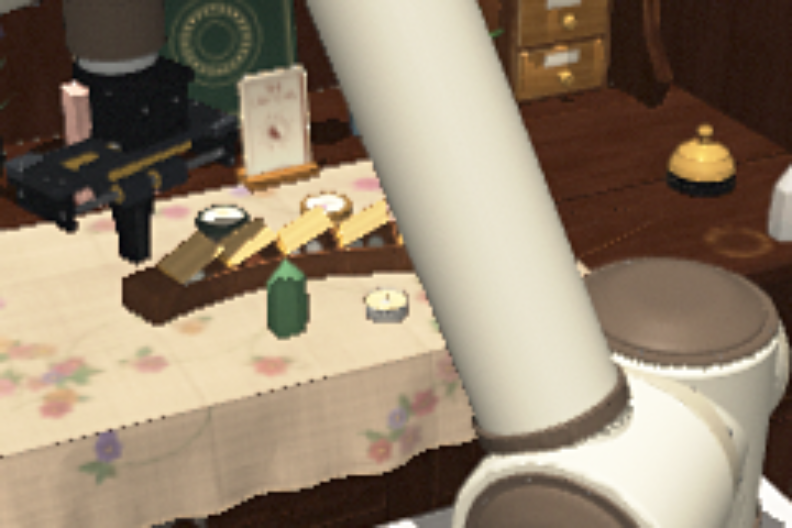

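View pics/t1.png

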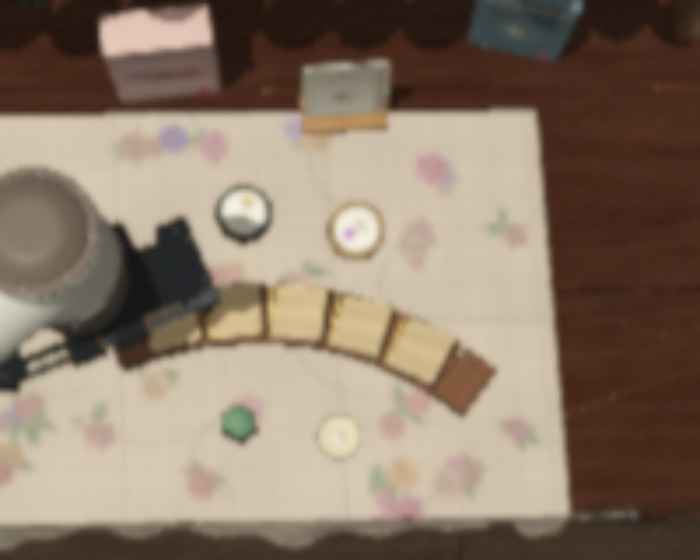

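The fingers hang just above the left end block, at about (135,250) in the scene crop, and the lids are still ajar. I'll centre over it and come down.

Emit:
move_arm(series=[[[-0.03, 0.06, -0.05, -0.07, -0.15, -0.15, 0], [0, 0, 0, 0, 0, -0.1, 0], [0, 0, 0, 0, 0, 0, 0], [0, 0, 0, 0, 0, 0, 0]]])

```text
time_s: 3.42
tcp_pos: [0.4975, 0.1788, 0.1135]
ee_rot: [[0.003, -0.373, 0.928], [0.003, 0.928, 0.373], [-1.0, 0.002, 0.004]]
wrist_force: [-0.4, 0.1, -0.0]
gripper_width: 0.008
```

Emit:
move_arm(series=[[[0, 0, 0, 0, 0, -0.05, 0], [0, 0, 0, 0, 0, 0, 0]]])

```text
time_s: 3.68
tcp_pos: [0.4977, 0.1789, 0.1106]
ee_rot: [[0.004, -0.373, 0.928], [0.004, 0.928, 0.373], [-1.0, 0.002, 0.005]]
wrist_force: [0.4, 0.6, -0.6]
gripper_width: 0.007
```

```bash
python3 - <<'E'
from path import *; from station import r,viewer
np.set_printoptions(precision=4,suppress=True)
s=r.sense();print(s['time_s'],s['tcp_pos'],s['ee_rot'],s['wrist_force'],need(.53,.105,s))
E
```

```text
3.675 [0.4977 0.1789 0.1106] [[ 0.0041 -0.3726  0.928 ]
 [ 0.0037  0.928   0.3726]
 [-1.      0.0019  0.0052]] [ 0.4263  0.6238 -0.6328] [-0.0266  0.0297  0.0188 -0.0091  0.0325 -0.0938]
```

Emit:
move_arm(series=[[[-0.02, 0.03, 0.02, 0, 0.03, -0.08, 0], [0, 0, 0, 0, 0, -0.04, 0], [0, 0, 0, 0, 0, 0, 0]]])

```text
time_s: 4.05
tcp_pos: [0.4978, 0.181, 0.1028]
ee_rot: [[-0.0, -0.376, 0.927], [0.001, 0.927, 0.376], [-1.0, 0.001, -0.0]]
wrist_force: [-0.1, 0.0, 0.1]
gripper_width: 0.007
```

Emit:
move_arm(series=[[[0, 0, 0, 0, 0, -0.01, 0], [0, 0, 0, 0, 0, 0, 0]]])

```text
time_s: 4.3
tcp_pos: [0.4978, 0.181, 0.1021]
ee_rot: [[-0.001, -0.376, 0.927], [0.001, 0.927, 0.376], [-1.0, 0.001, -0.0]]
wrist_force: [0.1, -0.6, -0.2]
gripper_width: 0.006
```

Emit:
move_arm(series=[[[0, 0, 0, 0, 0, -0.01, 0], [0, 0, 0, 0, 0, 0, 0]]])

```text
time_s: 4.55
tcp_pos: [0.4979, 0.1811, 0.1017]
ee_rot: [[-0.0, -0.376, 0.927], [0.001, 0.927, 0.376], [-1.0, 0.001, 0.0]]
wrist_force: [0.5, -0.1, 0.1]
gripper_width: 0.003
```

Emit:
move_arm(series=[[[0, 0, 0, 0, 0, -0.007, 0], [0, 0, 0, 0, 0, 0, 0]]])

```text
time_s: 4.8
tcp_pos: [0.4979, 0.1811, 0.1017]
ee_rot: [[0.0, -0.376, 0.927], [0.001, 0.927, 0.376], [-1.0, 0.001, 0.0]]
wrist_force: [-0.4, 0.1, 0.1]
gripper_width: 0.003
```

Emit:
move_arm(series=[[[0, 0, 0, 0, 0, -0.007, 0], [0, 0, 0, 0, 0, 0, 0]]])

```text
time_s: 5.05
tcp_pos: [0.4979, 0.1811, 0.1017]
ee_rot: [[0.0, -0.376, 0.927], [0.001, 0.927, 0.376], [-1.0, 0.001, 0.001]]
wrist_force: [0.2, -0.5, 0.7]
gripper_width: 0.007
```

The tips stopped at TCP z ≈ 0.1017, which matches the 31.5 mm block top to within 0.2 mm. A shut lid is therefore at about 0.102. I'll work out the rows for the stroke lid by lid, entering each ramp about 4 mm high and pressing down to flush by its free end.

```bash
cat > plan.py <<'E'
import sys
from path import *; from station import r
k=int(sys.argv[1]);s=r.sense();np.set_printoptions(precision=3,suppress=True)
A=[.374,.187,0,-.187,-.374][k-1]
pat=[(.077,2.5),(.056,4),(.028,3),(0,2),(-.03,1.2),(-.06,.5),(-.08,.2),(-.094,.2)]
Z0=.1021
pts=[(A+o+.05,Z0+h*1e-3) for o,h in pat]
if k==6: pass
print(s['time_s'],s['tcp_pos'],s['wrist_force'])
n=need(*pts[0],s);out=[n]
for (a,z),(b,w) in zip(pts,pts[1:]):
    p,y=pos(a);q,y2=pos(b);out.append(np.r_[0,0,(y2-y)/np.radians(8),(q-p)/.06,(w-z)/.06])
for o in out:print(o)
print('end',pos(pts[-1][0]),pts[-1][1])
E
python3 plan.py 1
```

```text
5.05 [0.498 0.181 0.102] [ 0.193 -0.548  0.681]
[-0.006  0.002 -0.216  0.04  -0.14   0.048]
[ 0.     0.    -0.15   0.036 -0.099  0.025]
[ 0.     0.    -0.201  0.044 -0.133 -0.017]
[ 0.     0.    -0.201  0.04  -0.134 -0.017]
[ 0.     0.    -0.215  0.039 -0.145 -0.013]
[ 0.     0.    -0.215  0.035 -0.146 -0.012]
[ 0.     0.    -0.143  0.021 -0.098 -0.005]
[ 0.     0.    -0.1    0.013 -0.069  0.   ]
end (array([0.514, 0.123]), 0.1844) 0.1023
```

Emit:
move_arm(series=[[[0, 0, 0, 0, 0, 0.03, 0], [0, 0, -0.22, 0.04, -0.14, 0.02, 0], [0, 0, -0.15, 0.036, -0.1, 0.022, 0], [0, 0, -0.2, 0.044, -0.13, -0.017, 0], [0, 0, -0.2, 0.04, -0.13, -0.017, 0]]])

```text
time_s: 5.68
tcp_pos: [0.5083, 0.1496, 0.1038]
ee_rot: [[0.001, -0.268, 0.964], [0.002, 0.964, 0.268], [-1.0, 0.001, 0.001]]
wrist_force: [0.8, 1.3, 1.3]
gripper_width: 0.003
```

```bash
python3 - <<'E'
from path import *; from station import r
np.set_printoptions(precision=3,suppress=True)
s=r.sense();print(s['tcp_pos'],s['wrist_force'],need(.374+.05,.1041,s))
E
```

```text
[0.508 0.15  0.104] [0.789 1.268 1.332] [-0.011  0.008  0.054 -0.013  0.02   0.005]
```

Tracking is within 1 mm and the contact is light, about 1 N. On to the end of lid 1.

Emit:
move_arm(series=[[[0, 0, -0.16, 0.026, -0.13, -0.01, 0], [0, 0, -0.215, 0.035, -0.145, -0.012, 0], [0, 0, -0.14, 0.021, -0.1, -0.005, 0], [0, 0, -0.1, 0.013, -0.07, 0, 0]]])

```text
time_s: 6.18
tcp_pos: [0.5148, 0.1205, 0.1021]
ee_rot: [[0.002, -0.177, 0.984], [0.002, 0.984, 0.177], [-1.0, 0.001, 0.002]]
wrist_force: [0.8, -0.1, 0.1]
gripper_width: 0.005
```

```bash
python3 - <<'E'
from path import *; from station import r,viewer
import cv2
np.set_printoptions(precision=3,suppress=True)
p,d=viewer.capture('scene');cv2.imwrite('pics/s2.png',cv2.resize(p[180:280,190:350,::-1],None,fx=5,fy=5))
s=r.sense();print(s['tcp_pos'],s['wrist_force'],need(.28+.05,.1023,s))
E
python3 plan.py 2
```

```text
[0.515 0.12  0.102] [-0.24  -0.731  0.774] [-0.01   0.011  0.051 -0.013  0.053  0.003]
6.225 [0.515 0.12  0.102] [-0.24  -0.731  0.774]
[-0.01   0.011 -0.064  0.001 -0.026  0.041]
[ 0.     0.    -0.15   0.017 -0.104  0.025]
[ 0.     0.    -0.201  0.019 -0.139 -0.017]
[ 0.     0.    -0.201  0.015 -0.139 -0.017]
[ 0.     0.    -0.215  0.011 -0.15  -0.013]
[ 0.     0.    -0.215  0.007 -0.15  -0.012]
[ 0.     0.    -0.143  0.002 -0.1   -0.005]
[ 0.    0.   -0.1   0.   -0.07  0.  ]
end (array([0.519, 0.068]), -0.002599999999999991) 0.1023
```

View pics/s2.png

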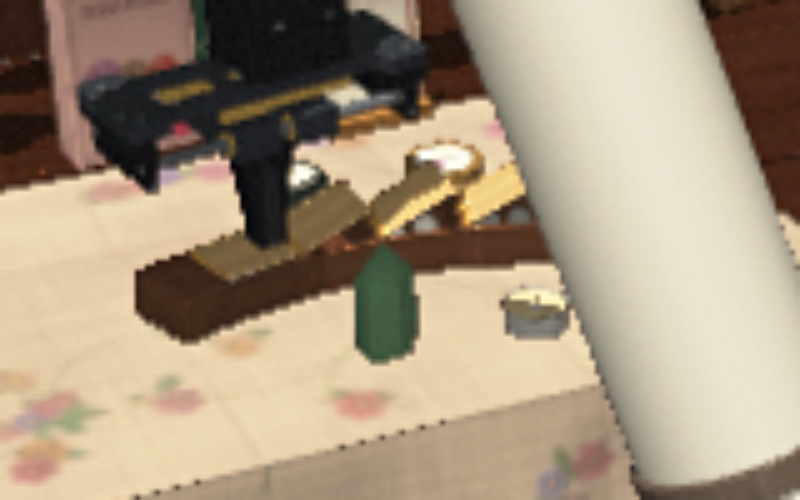

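Lid 1 lies flat under the fingers at (245,250), and lids 2 to 5 are still ajar. Next is lid 2.

Emit:
move_arm(series=[[[0, 0, -0.05, 0, -0.02, 0.04, 0], [0, 0, -0.15, 0.017, -0.1, 0.025, 0], [0, 0, -0.19, 0.018, -0.135, -0.017, 0], [0, 0, -0.2, 0.014, -0.135, -0.015, 0], [0, 0, -0.2, 0.01, -0.145, -0.012, 0], [0, 0, -0.2, 0.006, -0.145, -0.01, 0], [0, 0, -0.14, 0.001, -0.1, -0.006, 0], [0, 0, -0.1, 0, -0.06, -0.003, 0]]])

```text
time_s: 7.22
tcp_pos: [0.5187, 0.0662, 0.1021]
ee_rot: [[0.001, 0.006, 1.0], [0.001, 1.0, -0.006], [-1.0, 0.001, 0.001]]
wrist_force: [-0.8, 1.3, 1.6]
gripper_width: 0.004
```

```bash
python3 plan.py 3
```

```text
7.225 [0.519 0.066 0.102] [-0.778  1.289  1.598]
[-0.008  0.01  -0.087  0.005 -0.058  0.041]
[ 0.     0.    -0.15  -0.003 -0.105  0.025]
[ 0.     0.    -0.201 -0.008 -0.14  -0.017]
[ 0.     0.    -0.201 -0.011 -0.14  -0.017]
[ 0.     0.    -0.215 -0.017 -0.149 -0.013]
[ 0.     0.    -0.215 -0.021 -0.149 -0.012]
[ 0.     0.    -0.143 -0.016 -0.099 -0.005]
[ 0.     0.    -0.1   -0.013 -0.069  0.   ]
end (array([0.514, 0.012]), -0.1896) 0.1023
```

Emit:
move_arm(series=[[[0, 0, -0.08, 0.003, -0.05, 0.04, 0], [0, 0, -0.15, -0.003, -0.1, 0.025, 0], [0, 0, -0.19, -0.008, -0.137, -0.017, 0], [0, 0, -0.2, -0.011, -0.137, -0.015, 0], [0, 0, -0.2, -0.016, -0.145, -0.012, 0], [0, 0, -0.2, -0.02, -0.145, -0.01, 0], [0, 0, -0.14, -0.016, -0.1, -0.006, 0], [0, 0, -0.1, -0.013, -0.06, -0.003, 0]]])

```text
time_s: 8.22
tcp_pos: [0.5131, 0.01, 0.1021]
ee_rot: [[0.001, 0.194, 0.981], [0.001, 0.981, -0.194], [-1.0, 0.001, 0.001]]
wrist_force: [0.6, 0.8, 2.2]
gripper_width: 0.006
```

```bash
python3 - <<'E'
from station import viewer
import cv2
p,d=viewer.capture('scene');cv2.imwrite('pics/s3.png',cv2.resize(p[180:280,190:350,::-1],None,fx=5,fy=5))
E
python3 plan.py 4
```

```text
8.275 [0.513 0.01  0.102] [ 0.523 -1.805  1.061]
[-0.005  0.007 -0.073 -0.004 -0.044  0.041]
[ 0.     0.    -0.15  -0.023 -0.103  0.025]
[ 0.     0.    -0.201 -0.033 -0.136 -0.017]
[ 0.     0.    -0.201 -0.037 -0.135 -0.017]
[ 0.     0.    -0.215 -0.044 -0.143 -0.013]
[ 0.     0.    -0.215 -0.048 -0.142 -0.012]
[ 0.     0.    -0.143 -0.035 -0.094 -0.005]
[ 0.     0.    -0.1   -0.025 -0.065  0.   ]
end (array([ 0.498, -0.042]), -0.37660000000000005) 0.1023
```

View pics/s3.png

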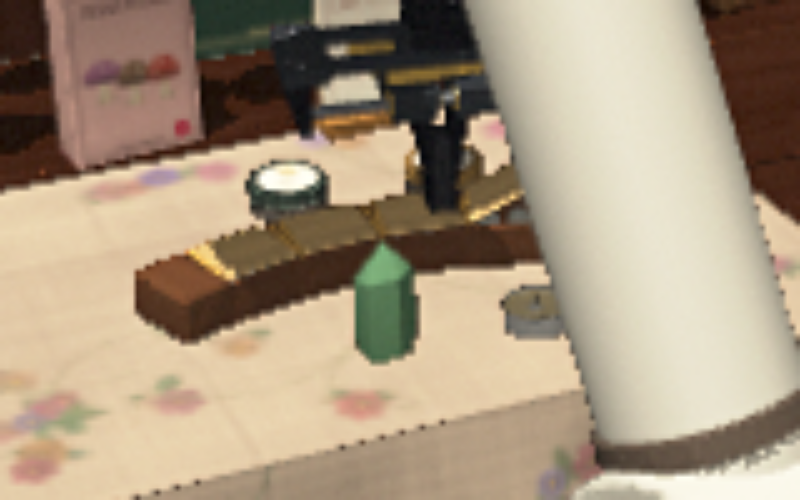

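Lids 1 to 3 are shut and flat, at (235,250), (320,225) and (415,212). The tray and its neighbours haven't moved. Next is lid 4.

Emit:
move_arm(series=[[[0, 0, -0.07, -0.004, -0.04, 0.04, 0], [0, 0, -0.15, -0.022, -0.1, 0.025, 0], [0, 0, -0.19, -0.032, -0.132, -0.017, 0], [0, 0, -0.2, -0.036, -0.132, -0.015, 0], [0, 0, -0.2, -0.042, -0.14, -0.012, 0], [0, 0, -0.2, -0.046, -0.14, -0.01, 0], [0, 0, -0.14, -0.035, -0.093, -0.006, 0], [0, 0, -0.1, -0.024, -0.058, -0.003, 0]]])

```text
time_s: 9.28
tcp_pos: [0.4972, -0.0438, 0.1021]
ee_rot: [[0.001, 0.373, 0.928], [0.001, 0.928, -0.373], [-1.0, 0.001, 0.0]]
wrist_force: [1.1, 1.5, 0.6]
gripper_width: 0.005
```

```bash
python3 plan.py 5; python3 -c "
from path import *
for a in(-.418,-.46,-.49,-.52):print(a,pos(a))"
```

```text
9.275 [ 0.497 -0.044  0.102] [1.141 1.516 0.558]
[-0.004  0.004 -0.073 -0.016 -0.044  0.041]
[ 0.     0.    -0.15  -0.041 -0.097  0.025]
[ 0.     0.    -0.201 -0.058 -0.127 -0.017]
[ 0.     0.    -0.201 -0.062 -0.126 -0.017]
[ 0.     0.    -0.215 -0.07  -0.133 -0.013]
[ 0.     0.    -0.215 -0.074 -0.131 -0.012]
[ 0.     0.    -0.143 -0.051 -0.086 -0.005]
[ 0.     0.    -0.1   -0.037 -0.059  0.   ]
end (array([ 0.473, -0.092]), -0.5636) 0.1023
-0.418 (array([ 0.4726755 , -0.09194403]), -0.5636)
-0.46 (array([ 0.4657225 , -0.10245081]), -0.6056)
-0.49 (array([ 0.46048898, -0.1097723 ]), -0.6355999999999999)
-0.52 (array([ 0.45503821, -0.11693352]), -0.6656)
```

Emit:
move_arm(series=[[[0, 0, -0.07, -0.015, -0.04, 0.04, 0], [0, 0, -0.15, -0.04, -0.095, 0.025, 0], [0, 0, -0.19, -0.056, -0.124, -0.017, 0], [0, 0, -0.2, -0.06, -0.124, -0.015, 0], [0, 0, -0.2, -0.068, -0.13, -0.012, 0], [0, 0, -0.2, -0.072, -0.13, -0.01, 0], [0, 0, -0.14, -0.05, -0.086, -0.006, 0], [0, 0, -0.1, -0.035, -0.055, -0.003, 0], [0, 0, -0.2, -0.08, -0.12, 0, 0], [0, 0, -0.2, -0.085, -0.12, 0, 0], [0, 0, -0.15, -0.07, -0.09, 0, 0]]])

```text
time_s: 10.65
tcp_pos: [0.4564, -0.1151, 0.1021]
ee_rot: [[0.0, 0.606, 0.795], [0.0, 0.795, -0.606], [-1.0, 0.0, -0.0]]
wrist_force: [-0.9, -0.2, 0.5]
gripper_width: 0.006
```

```bash
python3 - <<'E'
from station import viewer,r
import cv2
p,d=viewer.capture('top');cv2.imwrite('pics/t4.png',cv2.resize(p[110:270,190:390,::-1],None,fx=3.5,fy=3.5))
p,d=viewer.capture('scene');cv2.imwrite('pics/s4.png',cv2.resize(p[180:280,190:350,::-1],None,fx=5,fy=5))
print(r.sense()['tcp_pos'],r.sense()['wrist_force'])
E
```

```text
[ 0.45619809 -0.11514935  0.10208944] [0.79637283 0.22218878 0.60681605]
```

View pics/t4.png

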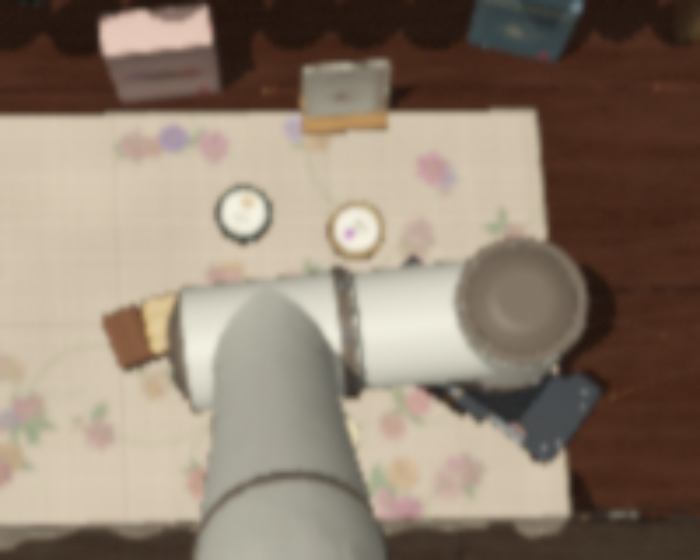

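View pics/s4.png

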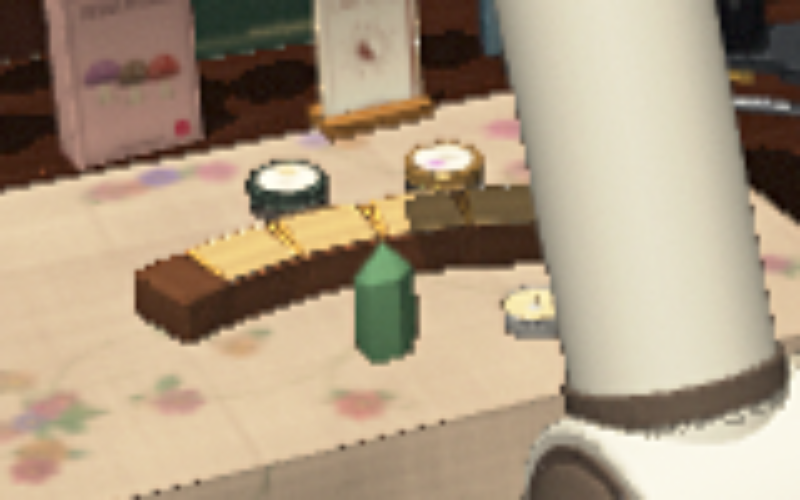

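Lids 1 to 4 are flat in the scene view, up to (500,205), with lid 5 hidden by the arm. The fingers are past it, over the right block, so I lift off and swing away to the right to look.

Emit:
move_arm(series=[[[0, 0, 0, 0, 0, 0.2, 0], [0, 0, 0, 0, 0, 0.7, 0], [0, 0, 0, 0, 0, 0.9, 0], [0, 0, 0, 0, -0.3, 0.9, 0], [0, 0, 0, -0.3, -0.8, 0.5, 0], [0, 0, 0, -0.4, -0.9, 0, 0], [0, 0, 0, -0.4, -0.9, 0, 0], [0, 0, 0, -0.4, -0.9, 0, 0], [0, 0, 0, -0.3, -0.9, 0, 0], [0, 0, 0, -0.2, -0.9, 0, 0], [0, 0, 0, -0.2, -0.9, 0, 0], [0, 0, 0, -0.2, -0.9, 0, 0], [0, 0, 0, 0, 0, 0, 0]]])

```text
time_s: 12.38
tcp_pos: [0.3064, -0.5709, 0.3141]
ee_rot: [[0.016, 0.598, 0.802], [-0.01, 0.802, -0.597], [-1.0, 0.001, 0.019]]
wrist_force: [-0.8, 0.8, -1.2]
gripper_width: 0.001
```

```bash
python3 - <<'E'
from station import viewer,r,spotter
import numpy as np,cv2
p,d=viewer.capture('top');cv2.imwrite('pics/t5.png',cv2.resize(p[110:270,190:390,::-1],None,fx=3.5,fy=3.5))
m=spotter.trace('top','lid3');print([(k['conf'],k['mask'].sum()) for k in m])
np.savez('t.npz',p=p,d=d,m=m[0]['mask'])
p,d=viewer.capture('scene');cv2.imwrite('pics/s5.png',cv2.resize(p[180:280,190:350,::-1],None,fx=5,fy=5))
print(r.sense()['tcp_pos'],r.sense()['wrist_force'],r.sense()['joint_velocities'])
E
python3 fit2.py
```

```text
[(0.8, np.int64(223)), (0.74, np.int64(232)), (0.71, np.int64(246)), (0.63, np.int64(250)), (0.5, np.int64(215))]
[ 0.30773177 -0.5675892   0.31530585] [-0.27134386  0.61757053 -0.23155191] [ 1.05313657 -1.08016198 -0.80388042  0.07752284  0.21368227  0.17502369]
351
[ 0.5201 -0.0021 -0.1706  0.2382] 1635.6196078431371
[ 0.5141  0.015  -0.1802  0.2851] 1637.3764705882352
[ 0.5267  0.0215 -0.0613  0.1189] 1637.8666666666668
[ 0.5184  0.0164 -0.1479  0.3801] 1640.21568627451
0.368 61 [0.2743 0.2994 0.3239] 0.03120229657208399
0.43 104 [0.2749 0.3002 0.324 ] 0.032266908592882435
0.493 105 [0.2765 0.3012 0.3251] 0.032853559752592895
0.555 67 [0.2789 0.2978 0.3218] 0.03222086650636739
-0.3365609486986014 0.5752947702556128
```

View pics/t5.png

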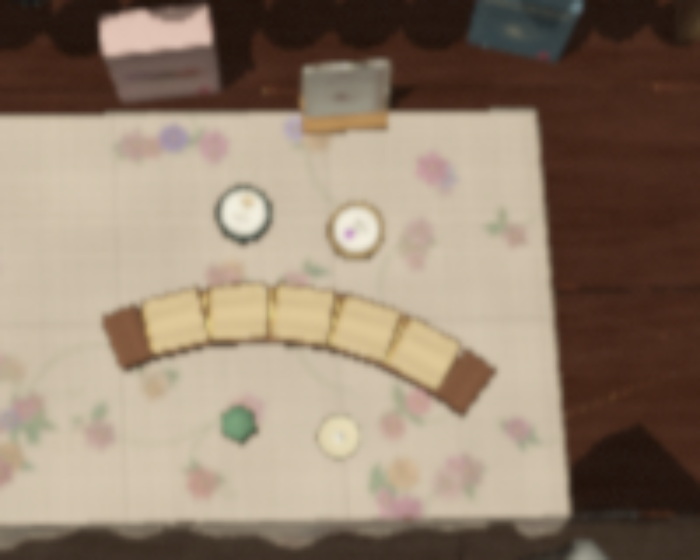

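View pics/s5.png

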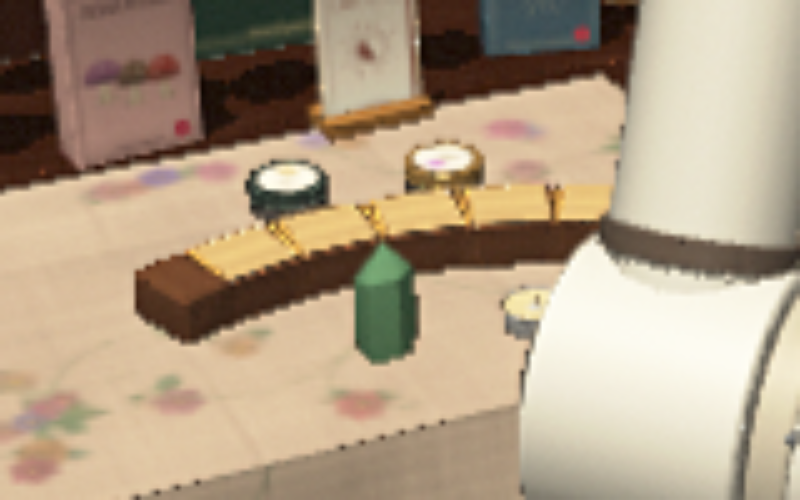

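Both views show all five lids flat, with the tray and its neighbours in place. The refit only got one lid's mask, so I'll check the lid heights from depth using the original tray pose.

```bash
python3 - <<'E'
from fit import *
z=np.load('t.npz');d=z['d'];t=(.5159,.0248,-.1456)
v,u=np.mgrid[150:250,205:345];P=back('top',np.c_[u.ravel(),v.ravel()],d[150:250,205:345].ravel())
c,s=np.cos(t[2]),np.sin(t[2]);x=P[:,:2]-t[:2];Lx=c*x[:,0]+s*x[:,1];Ly=-s*x[:,0]+c*x[:,1]
rr=np.hypot(Lx+.3,Ly);aa=np.arctan2(Ly,Lx+.3)
k=(abs(rr-.3)<.018)&(P[:,2]<.2)
for a in [.374-.187*i for i in range(5)]:
    w=k&(abs(aa-a)<.07);q=np.polyfit((a-aa[w])*.3,P[w,2],1);print('lid tilt',q[0].round(3),'mid z',q[1].round(4))
w=(P[:,2]>.02)&(P[:,2]<.05)&(abs(rr-.3)<.035)&(abs(aa)<.62)
print(aa[w].min(),aa[w].max())
for lo in(-.5,-.25,0,.25,.45):
    ww=w&(abs(aa-lo)<.06);print(lo,np.percentile(rr[ww],[2,98]))
E
```

```text
lid tilt -0.047 mid z 0.0328
lid tilt 0.016 mid z 0.0331
lid tilt -0.004 mid z 0.0331
lid tilt -0.027 mid z 0.0332
lid tilt -0.012 mid z 0.0328
-0.5800904917229031 0.5776880523827908
-0.5 [0.27436761 0.32355218]
-0.25 [0.27440236 0.32484057]
0 [0.27427469 0.32474874]
0.25 [0.27470574 0.32518732]
0.45 [0.27424917 0.32488189]
```

Emit:
move_arm(series=[[[0, 0, 0, 0, 0, 0, 0], [0, 0, 0, 0, 0, 0, 0], [0, 0, 0, 0, 0, 0, 0]]])

```text
time_s: 12.9
tcp_pos: [0.3093, -0.5646, 0.3174]
ee_rot: [[0.019, 0.591, 0.807], [-0.012, 0.807, -0.59], [-1.0, 0.001, 0.022]]
wrist_force: [-0.4, -0.2, -0.2]
gripper_width: 0.006
```

```bash
python3 -c "
from station import r
print(r.finish_job())"
```

```text
the job is handed in; nothing more can be done
None
```

All five lids are shut. With the fingers closed, I touched down lightly on the left end block to set the height, then stroked lids 1 to 5 along the arc in one low pass. After that I lifted off over the right end block and moved clear. I handed the job in at about 12.9 s.

- **Lids:** both cameras showed them flat. Depth put every lid middle at 33 mm against the 32 mm expected. Fitted tilts ran from -0.05 to +0.02 rad, which I take to be depth noise.
- **Tray:** its arc and ends came out where I first measured them, to within 1–2 mm.
- **Other things:** the jade crystal, tealight and two tins looked unmoved. I did not re-check the dish, herb bundle, bell and quartz crystal in the last pictures, but the arm stayed well away from them.
- **Force:** the wrist force stayed at about 2 N or less at every reading, including noise.

My first outline fits and one late refit came out poor. The late one was given only one lid's mask. I did not use any of them; the figures above come from the depth measurements.

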